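# Square a bust blank into the glue-up jig

## Task

Push the wooden bust blank (the block with the round neck on top) back along the bench until its long side lies flat against the long fence of the L-shaped squaring jig while it is still well short of the end stop; then slide it along the fence until its short end is fully home against the stop, and leave it there, flush with both. Push only its rectangular plinth with the fingers: do not pick it up or tip it, and do not touch the freshly sanded neck and shoulders. Leave everything else on the bench where it is.

Things in the scene. Friction and masses are not known exactly. Their poses are not given: they have to be found in the camera images.
- jig: L-shaped plywood squaring jig fixed to the bench, 35 mm high. Origin: inside corner of fence and stop, at bench height. Fence face: plane x = 0, from the corner 340 mm along -y, 24 mm thick towards +x. Stop face: plane y = 0, from the corner 110 mm along -x, 24 mm thick towards +y. The work lies at negative x and y. Jig x points roughly away from the robot, jig y roughly to its left.
- bust: loose pale wooden bust blank, about 0.36 kg. Plinth 80 (own x) x 120 (own y) x 35 mm high, round shoulders and neck on top; 75 mm high in all. Origin: centre of underside. Starts skewed up to 20 degrees to the jig, its centre 100-140 mm from the fence face, 150-240 mm from the stop face. Either long side may face the fence; home, its centre is at (-40, -60) mm in the jig frame.
- bust_neck: shoulders and neck of the bust blank, rigid with it, not to be touched: shoulders 68 mm across at the plinth's top, narrowing to a neck 36 mm across, 40 mm high. Origin: on the plinth's top at its centre, 35 mm above the bench.
- oak_block: bystander: loose plain oak block 60 x 100 x 45 mm, origin at centre of underside. It stands beyond the stop or beyond the fence's open end (places swap with the wax jar).
- wax_jar: bystander: loose amber jar, 60 mm across, 55 mm high, origin at centre of underside; beyond the stop or beyond the fence's open end.
- cork_block: bystander: loose cork sanding block 60 (own x) x 40 x 30 mm, origin at centre of underside; stands in front of the stop, at least 30 mm clear of the strip that the plinth sweeps along the fence.
- wedge: bystander: loose stepped wooden offcut 50 x 90 mm, 55 mm high, origin at centre of underside; behind the fence.
- glue_bottle: bystander: loose white glue bottle, 56 mm across, 130 mm high, origin at centre of underside; behind and left of the jig's corner.
- brush: bystander: loose brush 160 mm long lying along its own x, origin on its underside; behind the fence.
Not all that is in view belongs to the job. What is shaped like the bust but green or red is not meant.

How it is judged:
By the outcome, as a careful person would: the job done as asked, in the order asked, and still so for the second after the job is handed in, with the robot touching nothing.
It also fails if it takes over 56 s, if anything falls off the work surface, if the arm or the gripper's body presses on something with over 40 N, if the wrist force passes 120 N, or if a joint passes its speed limit or range.

## Robot

A 7-joint arm with a two-finger parallel gripper is mounted at the origin on the work surface. World frame = base frame: x ahead of the robot, y to its left, z up, the work surface at z = 0. Lengths are in m, angles in rad, forces in N, time in s.
With the tool pointing down it reaches from about 0.425 to 0.925 m from the base axis. Payload 6.8 kg.
Tool frame: the origin (TCP) lies on the centre line of the jaws, within the pads' length; the fingertips stand 14 mm ahead of it and the grasp point (between the pads) lies 5 mm behind it (bot.finger_overhang is the distance from the TCP to the fingertips, in m); z points along the fingers, y is the line along which they close (so a half turn about z gives the same grasp; the last joint's range is limited). The gripper opens to 85 mm and grips with 20 to 120 N. Pads are 22 mm wide; open, the fingers measure 114 mm over their backs; the gripper's body (76 mm by 85 mm) begins 54 mm behind the grasp point. The pads swing forward as they close: fully open they stand 13 mm farther back than shut.
Start: joints at [-1.307, 0.477, 0.022, 1.555, -0.011, 1.109, -0.083], TCP at [0.245, 0.629, 0.245] pointing down, gripper open.
Joint ranges: [-2.96, 2.96], [-0.34, 2.1], [-1.41, 1.46], [0.24, 2.44], [-1.37, 4.51], [0.17, 1.92], [-2.96, 2.96]. Speed limits (rad/s): [2.39, 2.39, 3.14, 3.14, 3.14, 3.14, 3.14].

## Interface

Orientations are given as a unit quaternion [w, x, y, z].
In Python, from station import bot gives the robot as it stands.
- The arm moves only by the shell command python3 -m inch 'ROWS' [OPENING] [FORCE]. ROWS is JSON, a list of rows, each a list of 4 numbers: the shift along the tool's x, y, z in m, then the turn about the tool's z in degrees. A call has 1 to 12 rows; each row shifts and turns the commanded pose from where the row before left it, along the tool's axes as they then stand; what a row does not reach is not made up. A row lasts 1/10 s, in which the tool goes at most 50 mm and 8.59 degrees, less where a joint would pass 70% of its speed; a pose out of reach is approached as far as the arm can. A call is refused whole if a number of a shift passes 0.05 or a number of a turn 8.59, either way. A call with a gripper value outside its range is refused whole. OPENING is the finger opening in m, from 0 to 0.0854, set as the call begins (- or left out, the last holds). The fingers move at their own pace and stop on an object; FORCE is the grip in N (left out, the last holds). Time passes only in rows, so rows that do not move let the fingers close. It gives the time, the measured TCP pose, the force, the opening and the grip force at its end, in the units of the state.
- bot.get_obs(): the state, without advancing time (a new reading comes with each control period).
- bot.read_camera(name): name is "scene" or "side" or "wrist"; returns a dict with "color" (400x640x3 uint8, red, green, blue), "mtx" (3x3 intrinsics, pixels), "dist_coeffs" ([k1, k2, p1, p2, k3] as OpenCV has them; the pictures are not rectified), "world_from_camera" (4x4, takes a point from camera to world coordinates); the wrist camera has in their place "hand_eye" (4x4, takes a point from camera to tool coordinates, whose origin is the TCP and whose axes are the flange's). Camera axes: x right, y up, looking along -z (the intrinsics and any distortion apply to the point x, -y, -z); pixel columns grow to the right and rows downward; lengths in m; the calibration is good to about 2 mm. A picture is of the moment at which its call begins: read the wrist's pose just before it. There is no depth.
- bot.hand_in(): hands the job in; it is judged then, once.
The state is a dict: "t": time; "q": joint angles; "joint_vel": joint speeds; "joint_torque": joint torques, N m; "eef_pos": TCP position; "tool_rot": TCP orientation; "contact_force": force on the tool from outside, world axes, zero at the start; "torque": the same for the moment, N m; "gripper_width": opening from 0.0 (shut) to 1.0 (fully open); "grasp_force": force on a finger pad.
Only numpy, scipy, OpenCV 4.12 (cv2) and the standard library are available. Lean on these libraries where they do the work, as an engineer would, in place of code of your own. Each camera call takes 0.05 s, during which the arm holds its last target. There are 200 camera calls.

## Working session

There is one attempt and no reset: what is moved stays moved. The work goes in short steps, Python scripts to look and compute and a shell command to move; the robot and the scene stay as the last step left them, time stands still between calls to the robot, and variables do not carry over. Pictures are saved under pics/ and viewed, at most 10 in all, crops included, and the job is handed in when it is done.

```bash
mkdir -p pics; ls; python3 - <<'E'
from station import bot
import cv2,pickle
for n in ["scene","side"]:
    c=bot.read_camera(n); pickle.dump(c,open(n+".pkl","wb"))
    cv2.imwrite(f"pics/{n}0.png",c["color"][:,:,::-1])
o=bot.get_obs(); print({k:o[k] for k in("t","eef_pos","tool_rot","contact_force","gripper_width")},bot.finger_overhang)
E
```

```text
pics
{'t': 0.1, 'eef_pos': array([0.2450554 , 0.62840457, 0.24443018]), 'tool_rot': array([-1.04009608e-04,  1.84847273e-01,  9.82766916e-01, -8.14860363e-04]), 'contact_force': array([-0.02657627,  0.43912644,  0.38893932]), 'gripper_width': 1.0010120133724052} 0.014
```

View pics/scene0.png

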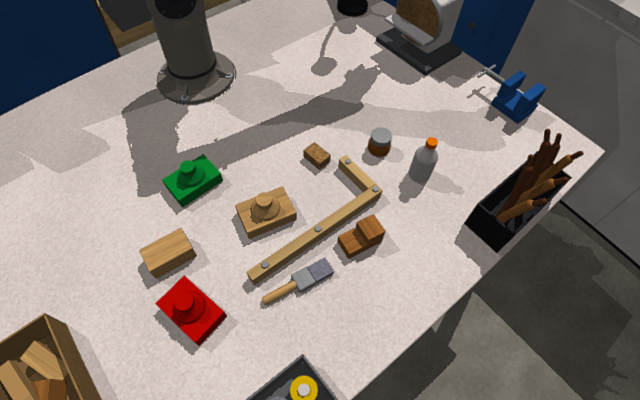

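View pics/side0.png

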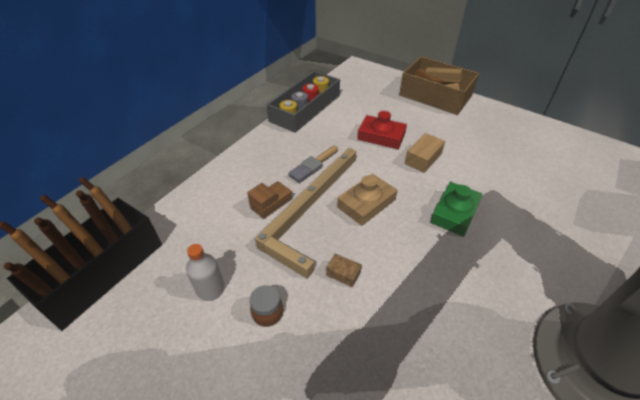

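The scene view shows the bust at about (266,212), the jig corner at (378,190) and the fence's open end at (252,275). The cork is at (317,155), the oak block at (168,253), and the green decoy at (192,178) near the bust. The side view agrees, with the bust at (367,198) and the corner at (262,240). Next I'll rectify both views onto the z = 35 mm plane.

```bash
cat > h.py <<'E'
import numpy as np, cv2, pickle
def cast(c,px,z,T=None):
    T=c["world_from_camera"] if T is None else T
    u=cv2.undistortPoints(np.array(px,float).reshape(-1,1,2),c["mtx"],np.array(c["dist_coeffs"],float)).reshape(-1,2)
    d=np.c_[u[:,0],-u[:,1],-np.ones(len(u))]@T[:3,:3].T
    o=T[:3,3]; return (o+d*((z-o[2])/d[:,2])[:,None])[:,:2]
def proj(c,P,T=None):
    T=c["world_from_camera"] if T is None else T
    p=(np.array(P,float)-T[:3,3])@T[:3,:3]; p=p*[1,-1,-1]
    return cv2.projectPoints(p,np.zeros(3),np.zeros(3),c["mtx"],np.array(c["dist_coeffs"],float))[0].reshape(-1,2)
def top(c,z,x0,x1,y0,y1,mm,T=None):
    # rectified: up = +x, left = +y
    X,Y=np.meshgrid(np.arange(x1,x0,-mm),np.arange(y1,y0,-mm),indexing="ij")
    p=proj(c,np.stack([X.ravel(),Y.ravel(),np.full(X.size,z)],1),T).astype(np.float32).reshape(X.shape+(2,))
    return cv2.remap(c["color"][:,:,::-1].copy(),p,None,cv2.INTER_CUBIC)
E
python3 - <<'E'
from h import *
s=pickle.load(open("scene.pkl","rb"));d=pickle.load(open("side.pkl","rb"))
print(cast(s,[(266,212),(378,190),(252,275),(317,155),(168,253),(192,178)],.035).round(3))
print(cast(d,[(367,198),(262,240),(352,152),(344,270)],.035).round(3))
for c,n in((s,"scene"),(d,"side")):
    t=top(c,.035,.43,.83,-.33,.20,.00085)
    cv2.imwrite(f"pics/top_{n}.png",t); print(t.shape)
E
```

```text
[[ 0.542 -0.114]
 [ 0.657  0.125]
 [ 0.647 -0.223]
 [ 0.488  0.078]
 [ 0.495 -0.337]
 [ 0.356 -0.199]]
[[ 0.524 -0.096]
 [ 0.644  0.128]
 [ 0.635 -0.218]
 [ 0.467  0.097]]
(471, 624, 3)
(471, 624, 3)
```

View pics/top_scene.png

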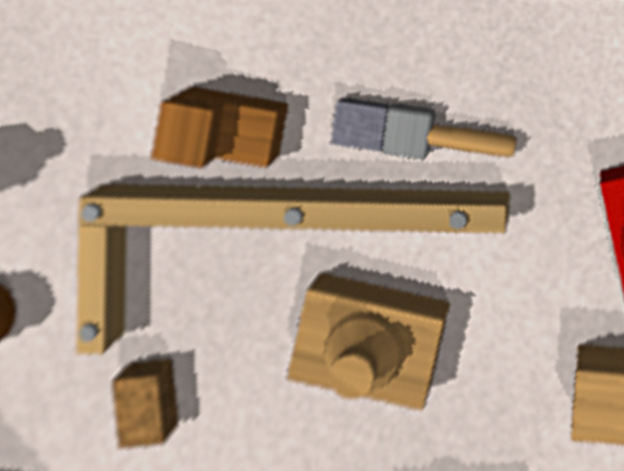

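View pics/top_side.png

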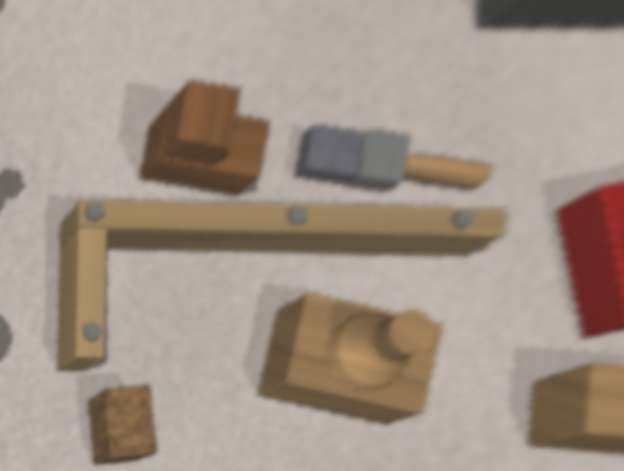

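Measurements from the two rectified views (scene/side):
- **Jig:** inner corner px (107,226)/(107,229), so about (0.637, 0.109). Fence end is at (506,232)/(506,235), a length of 339 mm, which matches. Yaw is about −0.9°.
- **Bust:** centre px (367,346)/(364,353), so about (0.533, −0.111). Yaw is about −12°.
- **Cork:** px (115–175, 365–445).

First move: square the tool to the jig.

```bash
python3 -m inch '[[0,0,0,-6.8],[0,0,0,-6.8],[0,0,0,-6.8],[-0.05,0,0,0],[-0.05,0,0,0],[-0.05,0,0,0],[-0.05,-0.05,0,0],[0,-0.05,0,0],[0,-0.05,0,0],[0,-0.05,0,0],[0,-0.05,0,0],[0,-0.05,0,0]]' 0.05 30; python3 -m inch '[[0,-0.05,0,0],[0,-0.05,0,0],[0,-0.05,0,0],[0,-0.05,0,0],[0,-0.05,0,0],[0,-0.05,0,0],[0,-0.05,0,0],[0,-0.05,0,0],[0,0,0,0],[0,0,0,0]]'
```

```text
t: 1.3
eef_pos: [0.4256, 0.3383, 0.2449]
tool_rot: [-0.0, 0.008, 1.0, -0.0]
contact_force: [1.1, -0.1, 0.5]
gripper_width: 0.588
grasp_force: 0.0
t: 2.3
eef_pos: [0.4194, -0.0603, 0.2452]
tool_rot: [-0.0, 0.009, 1.0, 0.0]
contact_force: [-0.1, 0.2, -0.1]
gripper_width: 0.586
grasp_force: 0.0
```

```bash
python3 -m inch '[[-0.032,-0.055,0,0],[0,0,0,0],[0,0,0,0]]'; python3 - <<'E'
from h import *
from station import bot
from scipy.spatial.transform import Rotation as R
o=bot.get_obs(); c=bot.read_camera("wrist")
q=o["tool_rot"]; T=np.eye(4); T[:3,:3]=R.from_quat([q[1],q[2],q[3],q[0]]).as_matrix(); T[:3,3]=o["eef_pos"]
t=top(c,.035,.40,.70,-.30,.13,.0007,T@c["hand_eye"]); cv2.imwrite("pics/w1.png",t); print(t.shape)
E
```

```text
(429, 615, 3)out of range: a shift must lie within [-0.05, 0.05]
```

View pics/w1.png

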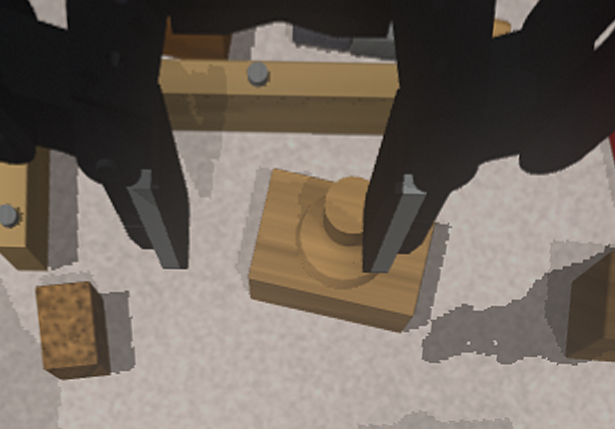

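The wrist view confirms it. The plinth's near top edge runs (250,278)–(412,316), i.e. (0.505, −0.045)–(0.479, −0.158). The fence edge at row ~93 puts the face at x≈0.635. Descending in front of the bust.

```bash
python3 -m inch '[[-0.027,-0.03,0,0],[0,-0.025,0.04,0],[0,0,0.05,0],[0,0,0.05,0],[0,0,0.04,0],[0,0,0.02,0],[0,0,0,0],[0,0,0,0],[0,0,0,0]]'; python3 -m inch '[[0,0,0.009,0],[0,0,0.008,0],[0,0,0,0],[0,0,0,0]]'
```

```text
t: 3.25
eef_pos: [0.4471, -0.1142, 0.0465]
tool_rot: [0.001, 0.007, 1.0, 0.0]
contact_force: [-0.1, 0.1, -0.3]
gripper_width: 0.585
grasp_force: 0.0
t: 3.65
eef_pos: [0.4457, -0.1147, 0.0282]
tool_rot: [-0.0, 0.008, 1.0, 0.0]
contact_force: [0.6, 0.2, 0.4]
gripper_width: 0.582
grasp_force: 0.0
```

```bash
python3 -m inch '[[-0.006,0,0,0],[-0.006,0,0,0],[-0.006,0,0,0],[-0.006,0,0,0],[-0.006,0,0,0],[-0.006,0,0,0],[-0.006,0,0,0],[-0.006,0,0,0],[-0.006,0,0,0],[-0.006,0,0,0],[-0.006,0,0,0],[0,0,0,0]]'; python3 - <<'E'
from station import bot
import cv2
c=bot.read_camera("side"); cv2.imwrite("pics/s2.png",cv2.resize(c["color"][100:300,200:480,::-1],None,fx=2.5,fy=2.5))
E
```

```text
t: 4.85
eef_pos: [0.5132, -0.1155, 0.0284]
tool_rot: [0.001, 0.008, 1.0, -0.0]
contact_force: [0.5, -0.1, 0.1]
gripper_width: 0.586
grasp_force: 0.0
```

View pics/s2.png

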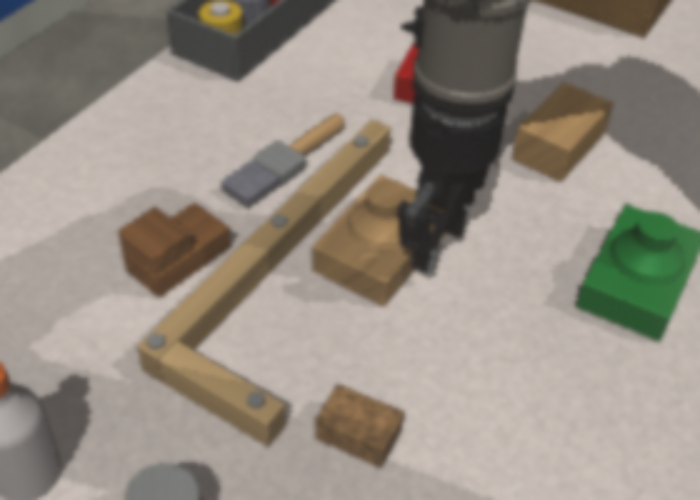

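The bust is now squared and about 30 mm short of the fence, at roughly (365,240) in this crop; the fingers are behind it. Next, the rest of the push into the fence.

```bash
python3 -m inch '[[-0.005,0,0,0],[-0.005,0,0,0],[-0.005,0,0,0],[-0.005,0,0,0],[-0.004,0,0,0],[0,0,0,0],[0,0,0,0]]'; python3 -m inch '[[-0.002,0,0,0],[-0.002,0,0,0],[0,0,0,0],[0,0,0,0]]';python3 -m inch '[[-0.002,0,0,0],[0,0,0,0],[0,0,0,0]]'
```

```text
t: 5.6
eef_pos: [0.5366, -0.1162, 0.0285]
tool_rot: [0.001, 0.008, 1.0, -0.0]
contact_force: [-0.1, -0.2, 0.5]
gripper_width: 0.589
grasp_force: 0.0
t: 6.0
eef_pos: [0.5395, -0.1162, 0.0282]
tool_rot: [-0.0, 0.008, 1.0, 0.0]
contact_force: [-2.5, -0.4, 1.4]
gripper_width: 0.587
grasp_force: 1.4
t: 6.3
eef_pos: [0.5415, -0.1161, 0.0281]
tool_rot: [-0.0, 0.008, 1.0, 0.0]
contact_force: [-4.8, 0.6, 1.3]
gripper_width: 0.587
grasp_force: 2.1
```

```bash
python3 -m inch '[[-0.002,0,0,0],[0,0,0,0],[0,0,0,0]]';python3 -m inch '[[-0.002,0,0,0],[0,0,0,0],[0,0,0,0]]'
```

```text
t: 6.6
eef_pos: [0.5416, -0.1162, 0.028]
tool_rot: [-0.002, 0.008, 1.0, 0.0]
contact_force: [-9.1, 0.6, 6.7]
gripper_width: 0.585
grasp_force: 4.6
t: 6.9
eef_pos: [0.5416, -0.1163, 0.0276]
tool_rot: [-0.004, 0.008, 1.0, 0.001]
contact_force: [-13.8, 0.3, 10.0]
gripper_width: 0.587
grasp_force: 6.9
```

Stalled with 14 N, so the long side is against the fence. Backing off, rising and checking.

```bash
python3 -m inch '[[0.01,0,0,0],[0.04,0,0,0],[0.04,0,0,0],[0.03,0,-0.05,0],[0,0,-0.05,0],[0,0,-0.05,0],[0,0,-0.05,0],[0,0,0,0],[0,0,0,0],[0,0,0,0]]'; python3 - <<'E'
from h import *
from station import bot
from scipy.spatial.transform import Rotation as R
o=bot.get_obs(); c=bot.read_camera("wrist")
q=o["tool_rot"]; T=np.eye(4); T[:3,:3]=R.from_quat([q[1],q[2],q[3],q[0]]).as_matrix(); T[:3,3]=o["eef_pos"]
a=top(c,.035,.50,.68,-.30,.13,.0007,T@c["hand_eye"])
b=top(bot.read_camera("scene"),.035,.50,.68,-.30,.13,.0007);
cv2.imwrite("pics/w2.png",np.vstack([a,b])); print(a.shape)
E
```

```text
t: 7.9
eef_pos: [0.4299, -0.1142, 0.2204]
tool_rot: [-0.0, 0.008, 1.0, 0.0]
contact_force: [-0.4, 0.6, -0.6]
gripper_width: 0.582
grasp_force: 0.0
(258, 615, 3)
```

View pics/w2.png

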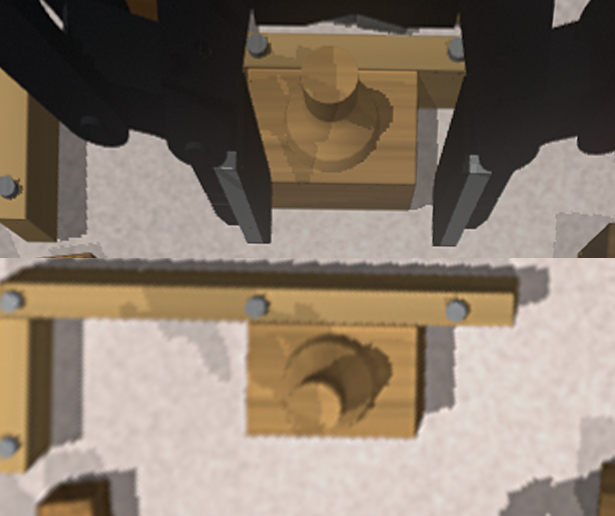

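It is flush with the fence along the whole side: ends at columns 247 and 416, so y = −0.043 to −0.161, about 150 mm short of the stop. Next, position behind the right-hand short end.

```bash
python3 -m inch '[[0,-0.045,0,0],[0,-0.045,0,0],[-0.05,0,0,0],[-0.05,0,0,0],[-0.05,0,0,0],[-0.012,0,0,0],[0,0,0.05,0],[0,0,0.05,0],[0,0,0.04,0],[0,0,0,0],[0,0,0,0]]' 0.01; python3 -m inch '[[0,0,0.015,0],[0,0,0.015,0],[0,0,0.013,0],[0,0,0,0],[0,0,0,0]]'
```

```text
t: 9.1
eef_pos: [0.5899, -0.2073, 0.0806]
tool_rot: [-0.001, 0.008, 1.0, -0.0]
contact_force: [0.9, -0.8, 0.2]
gripper_width: 0.112
grasp_force: 0.0
t: 9.6
eef_pos: [0.5906, -0.207, 0.038]
tool_rot: [-0.0, 0.008, 1.0, 0.0]
contact_force: [-0.0, -0.4, 0.4]
gripper_width: 0.117
grasp_force: 0.0
```

```bash
python3 -m inch '[[0,0.006,0,0],[0,0.006,0,0],[0,0.006,0,0],[0,0.006,0,0],[0,0.006,0,0],[0,0.006,0,0],[0,0.006,0,0],[0,0.006,0,0],[0,0.006,0,0],[0,0.006,0,0],[0,0.006,0,0],[0,0.006,0,0]]'; python3 -m inch '[[0,0.006,0,0],[0,0.006,0,0],[0,0.006,0,0],[0,0.006,0,0],[0,0.006,0,0],[0,0.006,0,0],[0,0.006,0,0],[0,0.006,0,0],[0,0.006,0,0],[0,0.006,0,0],[0,0,0,0],[0,0,0,0]]'
python3 - <<'E'
from h import *
from station import bot
a=bot.read_camera("side");b=bot.read_camera("scene")
cv2.imwrite("pics/p3.png",np.vstack([top(k,.035,.48,.68,-.30,.16,.0008) for k in(a,b)]))
E
```

```text
t: 10.8
eef_pos: [0.5919, -0.1347, 0.0382]
tool_rot: [0.0, 0.008, 1.0, -0.0]
contact_force: [0.9, -3.1, 0.6]
gripper_width: 0.118
grasp_force: 1.6
t: 12.0
eef_pos: [0.5925, -0.0737, 0.0379]
tool_rot: [-0.0, 0.007, 1.0, 0.001]
contact_force: [0.2, 0.3, 0.4]
gripper_width: 0.115
grasp_force: 0.0
```

View pics/p3.png

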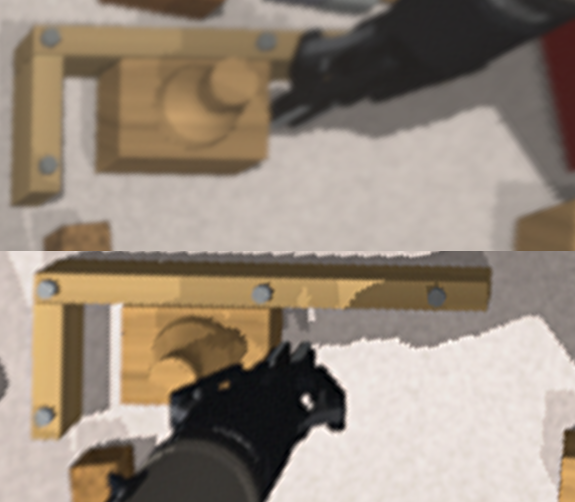

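The bust is still along the fence, with its left end at about column 122 and the stop face at about 62, a gap of ~45 mm. Continuing.

```bash
python3 -m inch '[[0,0.005,0,0],[0,0.005,0,0],[0,0.005,0,0],[0,0.005,0,0],[0,0.005,0,0],[0,0.005,0,0],[0,0.005,0,0],[0,0.003,0,0],[0,0,0,0],[0,0,0,0]]'; python3 -m inch '[[0,0.003,0,0],[0,0.003,0,0],[0,0,0,0],[0,0,0,0]]'; python3 -m inch '[[0,0.002,0,0],[0,0.001,0,0],[0,0,0,0],[0,0,0,0]]'
```

```text
t: 13.1
eef_pos: [0.5934, -0.0366, 0.0382]
tool_rot: [0.0, 0.008, 1.0, 0.0]
contact_force: [0.2, -1.0, 0.2]
gripper_width: 0.114
grasp_force: 0.0
t: 13.5
eef_pos: [0.5935, -0.0308, 0.0382]
tool_rot: [0.0, 0.008, 1.0, 0.0]
contact_force: [-0.1, -0.9, 0.6]
gripper_width: 0.116
grasp_force: 0.4
t: 13.9
eef_pos: [0.5936, -0.028, 0.0382]
tool_rot: [0.0, 0.008, 1.0, 0.0]
contact_force: [0.6, -1.5, 0.8]
gripper_width: 0.116
grasp_force: 0.9
```

```bash
python3 -m inch '[[0,0.002,0,0],[0,0.001,0,0],[0,0,0,0],[0,0,0,0]]'; python3 -m inch '[[0,0.002,0,0],[0,0.001,0,0],[0,0,0,0],[0,0,0,0]]'; python3 -m inch '[[0,0.002,0,0],[0,0,0,0],[0,0,0,0]]'
```

```text
t: 14.3
eef_pos: [0.5933, -0.0266, 0.0382]
tool_rot: [-0.0, 0.008, 1.0, -0.001]
contact_force: [-1.1, -5.9, 0.3]
gripper_width: 0.118
grasp_force: 2.8
t: 14.7
eef_pos: [0.5933, -0.0264, 0.0383]
tool_rot: [0.0, 0.009, 1.0, -0.002]
contact_force: [-0.4, -11.5, 0.3]
gripper_width: 0.116
grasp_force: 5.2
t: 15.0
eef_pos: [0.5933, -0.0262, 0.0383]
tool_rot: [0.0, 0.01, 1.0, -0.003]
contact_force: [0.2, -14.7, -0.2]
gripper_width: 0.116
grasp_force: 6.9
```

Firmly against the stop. Retracting to look.

```bash
python3 -m inch '[[0,-0.01,0,0],[0,-0.04,0,0],[0,0,-0.05,0],[0,0,-0.05,0],[0,0,-0.05,0],[0,0,-0.04,0],[0.05,0,0,0],[0.05,0.03,0,0],[0.05,0.05,0,0],[0,0.03,0,0],[0,0,0,0],[0,0,0,0]]'; python3 - <<'E'
from h import *
from station import bot
from scipy.spatial.transform import Rotation as R
o=bot.get_obs(); c=bot.read_camera("wrist")
q=o["tool_rot"]; T=np.eye(4); T[:3,:3]=R.from_quat([q[1],q[2],q[3],q[0]]).as_matrix(); T[:3,3]=o["eef_pos"]
B=(.035,.50,.67,-.05,.15,.0004)
a=top(c,*B,T@c["hand_eye"]);b=top(bot.read_camera("scene"),*B)
v=np.vstack([a,b]);cv2.imwrite("pics/w4.png",v[:600]); cv2.imwrite("pics/w4.png",cv2.resize(v,None,fx=.7,fy=.7) if v.shape[0]>850 else cv2.resize(np.hstack([a,b]),None,fx=.79,fy=.79))
E
```

```text
t: 16.2
eef_pos: [0.4661, 0.0243, 0.2284]
tool_rot: [0.0, 0.006, 1.0, 0.0]
contact_force: [1.0, -0.1, 0.6]
gripper_width: 0.118
grasp_force: 0.0
```

View pics/w4.png

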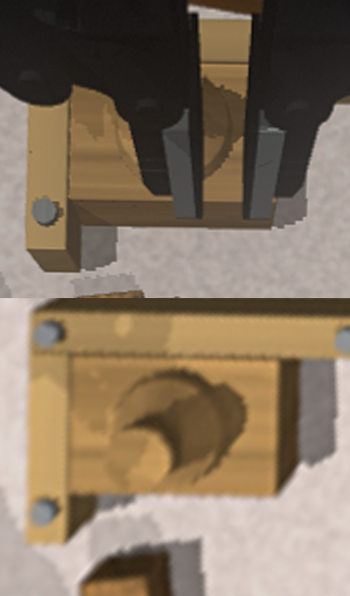

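Flush with both fence and stop in both views: no gap along rows 65/355 or column 70. One gentle seating nudge on the long side, to the right of the cork.

```bash
python3 -m inch '[[-0.025,-0.009,0,0],[-0.028,0,0,0],[0,0,0.05,0],[0,0,0.05,0],[0,0,0.05,0],[0,0,0.025,0],[0,0,0.015,0],[0,0,0,0],[0,0,0,0]]'; python3 -m inch '[[-0.006,0,0,0],[-0.006,0,0,0],[-0.004,0,0,0],[0,0,0,0],[0,0,0,0]]'; python3 -m inch '[[-0.003,0,0,0],[-0.002,0,0,0],[0,0,0,0],[0,0,0,0]]'
```

```text
t: 17.2
eef_pos: [0.5194, 0.0122, 0.0383]
tool_rot: [-0.0, 0.009, 1.0, -0.0]
contact_force: [0.7, -0.1, 0.4]
gripper_width: 0.119
grasp_force: 0.0
t: 17.7
eef_pos: [0.5351, 0.0131, 0.0384]
tool_rot: [0.0, 0.008, 1.0, 0.0]
contact_force: [-0.6, -0.0, 0.1]
gripper_width: 0.116
grasp_force: 0.0
t: 18.1
eef_pos: [0.5399, 0.0129, 0.0381]
tool_rot: [-0.0, 0.008, 1.0, 0.0]
contact_force: [-0.3, -0.1, 0.2]
gripper_width: 0.12
grasp_force: 0.0
```

```bash
python3 -m inch '[[-0.003,0,0,0],[-0.001,0,0,0],[0,0,0,0],[0,0,0,0]]'; python3 -m inch '[[-0.002,0,0,0],[0,0,0,0],[0,0,0,0]]'; python3 -m inch '[[-0.002,0,0,0],[0,0,0,0],[0,0,0,0]]'
```

```text
t: 18.5
eef_pos: [0.5437, 0.0127, 0.0381]
tool_rot: [-0.0, 0.008, 1.0, -0.0]
contact_force: [-1.8, -1.2, 0.5]
gripper_width: 0.12
grasp_force: 0.5
t: 18.8
eef_pos: [0.5442, 0.0125, 0.0379]
tool_rot: [-0.002, 0.008, 1.0, -0.0]
contact_force: [-4.7, -0.6, 3.8]
gripper_width: 0.111
grasp_force: 2.7
t: 19.1
eef_pos: [0.5442, 0.0126, 0.0375]
tool_rot: [-0.004, 0.008, 1.0, 0.0]
contact_force: [-9.4, -0.4, 7.0]
gripper_width: 0.117
grasp_force: 4.9
```

It stalled exactly where the fence-flush geometry predicts (0.544). Withdrawing for a last look.

```bash
python3 -m inch '[[0.008,0,0,0],[0.012,0,0,0],[0,0,-0.05,0],[0,0,-0.05,0],[0,0,-0.05,0],[0,-0.05,-0.03,0],[0,-0.05,0,0],[0,-0.05,0,0],[0,-0.05,0,0],[0,0,0,0],[0,0,0,0]]'; python3 - <<'E'
from h import *
from station import bot
a=bot.read_camera("side")["color"];b=bot.read_camera("scene")["color"]
v=np.hstack([cv2.resize(a[100:340,160:480],None,fx=1.25,fy=1.25),cv2.resize(b[100:340,160:480],None,fx=1.25,fy=1.25)])[:,:,::-1]
cv2.imwrite("pics/f.png",v)
E
```

```text
t: 20.2
eef_pos: [0.5243, -0.181, 0.2139]
tool_rot: [0.0, 0.01, 1.0, 0.0]
contact_force: [0.1, 0.8, -0.6]
gripper_width: 0.12
grasp_force: 0.0
```

View pics/f.png

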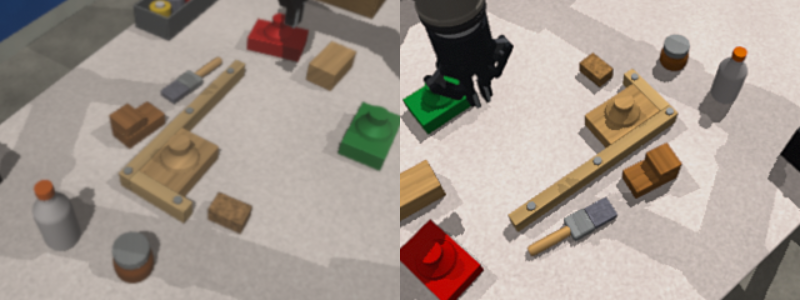

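The bust sits in the corner, flush with fence and stop (about (175,160) left, (628,118) right). The bystanders are where they were and the arm is clear.

```bash
python3 -c "
from station import bot
print(bot.hand_in())"
```

```text
the job is handed in; nothing more can be done
None
```

The bust blank is home: I squared it against the fence about 150 mm short of the stop, slid it along to the stop, and the last pictures show it flush with both, everything else in place and the arm clear; the job was handed in at about 20 s.

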